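Open the folding tasting board flat on the cheese counter

ROBOT

A 6-joint arm with a two-finger parallel gripper is mounted at the origin on a cart in front of the work surface, level with it; the furniture and walls round the work are solid. World frame = base frame: x ahead of the robot, y to its left, z up, the work surface at z = 0. Lengths are in m, angles in rad, forces in N, time in s.
With the tool pointing down it reaches from about 0.3 to 0.85 m from the base axis. Payload 5.4 kg.
Tool frame: the origin (TCP) lies midway between the tips of the shut fingers; the grasp point (between the pads) lies 19 mm behind it; z points along the fingers, y is the line along which they close (so a half turn about z gives the same grasp; the last joint's range is limited). The gripper opens to 85 mm and grips with 20 to 120 N. Pads are 22 mm wide; open, the fingers measure 114 mm over their backs; the gripper's body (76 mm by 85 mm) begins 54 mm behind the grasp point. The pads swing forward as they close: fully open they stand 13 mm farther back than shut.
Start: joints at [1.01, 0.158, 1.597, -0, 1.386, -0.21], TCP at [0.198, 0.54, 0.231] pointing down, gripper open.
Joint ranges: [-2.91, 2.91], [-0.94, 2.29], [0.18, 2.7], [-1.29, 4.43], [0.17, 2.64], [-3, 3]. Speed limits (rad/s): [2.57, 2.57, 3.14, 3.14, 3.14, 3.14].

INTERFACE

Orientations are given as [roll, pitch, yaw] about the fixed x, y, z axes, in that order (R = Rz(yaw) Ry(pitch) Rx(roll)).
In Python, from station import manip gives the robot as it stands. The module is installed in compiled form; this text tells all that it offers.
- The arm moves only by the tool jog_arm, never from a script. Its argument "increments" is a list of rows, each a list of 7 numbers: the shift along the tool's x, y, z as a fraction of full scale, then the turn, a rotation vector about the tool's x, y, z as a fraction of full scale, then the opening, from 0 (shut) to 1 (fully open). A call has 1 to 12 rows; each row shifts and turns the commanded pose from where the row before left it, along the tool's axes as they then stand; what a row does not reach is not made up. Full scale, the value 1, is 0.25 m for a shift and pi/2 rad for a turn. A row lasts 1/12 s, in which the tool goes at most 41.7 mm and 7.16 degrees, less where a joint would pass 70% of its speed; a pose out of reach is approached as far as the arm can. A call with a number of a shift or a turn outside -1 to 1 is refused whole. A call with a gripper value outside its range is refused whole. The fingers move at their own pace and stop on an object; "force" is the grip in N (left out, the last holds). Time passes only in rows, so rows that do not move let the fingers close. It gives the time, the measured TCP pose, the force, the opening and the grip force at its end, in the units of the state.
- manip.read_state(): the state, without advancing time (a new reading comes with each control period).
- manip.capture(name): name is "scene" or "side" or "wrist"; returns the picture (480x640x3 uint8, red, green, blue); there is no depth.
- manip.calibration(name): a dict with "K" (3x3 intrinsics, pixels), "world_to_cam" (4x4, takes a point from world to camera coordinates); the wrist camera has in their place "mount" (4x4, takes a point from camera to tool coordinates, whose origin is the TCP and whose axes are the flange's). Camera axes: x right, y down, z forward; pixel columns grow to the right and rows downward; lengths in m; the calibration is good to about 2 mm. A picture is of the moment at which its call begins: read the wrist's pose just before it. calibration takes no time and is no camera call.
- manip.finish_job(): hands the job in; it is judged then, once.
The state is a dict: "clock": time; "joint_positions": joint angles; "joint_velocities": joint speeds; "tau": joint torques, N m; "position": TCP position; "orientation": TCP orientation; "wrist_force": force on the tool from outside, world axes, zero at the start; "ft_torque": the same for the moment, N m; "gripper_width": finger opening in m; "grasp_force": force on a finger pad.
Only numpy, scipy, OpenCV 4.12 (cv2) and the standard library are available. Lean on these libraries where they do the work, as an engineer would, in place of code of your own. Each camera call takes 0.05 s, during which the arm holds its last target. There are 200 camera calls.

TASK

Open the folding wooden tasting board for the next tasting: it stands closed on the counter, held shut by a small brass turn catch. With the fingertips only, push the catch's knob round until the catch is fully clear of the top half, then push the top half up by its thumb tongue and over on its hinges until it lies flat on the counter on the other side of the spine. Push lightly and lay it down without a slam; grip or lift nothing, leave the bottom half where it stands, and do not disturb the jars, the cheeses or the price stand.

Things in the scene. Friction and masses are not known exactly. Their poses are not given: they have to be found in the camera images.
- tasting_board: bottom half of the board: red-brown wood, loose on rubber feet, about 1 kg. Origin on the counter under the middle of the spine (hinged edge); x along the spine, y towards the thumb tongue, z up. It spans x -65 to 65, y 1 to 105, z 0 to 27 mm; the closed top half (same plan, 0.25 kg) lies on it up to z 55. Hinge axis: y 0, z 27.5. Opened, the top half covers y -1 to -105, inner face up at z 27
- leaf (a joint): angle of the top half about the spine, rad: 0 closed, 1.57 upright, 3.14 flat on the counter on the other side (tasting_board -y), its inner face with the dark slate panel up. The hinges are stiff (0.16 N m): it stays at any angle; 2 to 3 N at the tongue move it
- tongue_edge (a point): middle of the outer edge of the thumb tongue, on its under side when closed, 135 mm from the hinge axis. The tongue is 56 mm wide (along the spine), 12 mm thick and stands 30 mm out from the free edge; closed, its under side is 28 mm above the counter with nothing below it, so a tilted fingertip goes under it
- catch (a joint): angle of the brass turn catch, rad: at the start (0 to 0.45) it points across the end of the board, its inner end 10 to 13 mm over the top half, and holds it shut; it turns anticlockwise seen from above to its stop at 1.6 (along the end of the board, fully clear of the top half). Light friction: it stays where it is left
- catch_knob (a point): centre of the upright brass knob at the outer end of the catch, 11 mm in diameter, z 55 to 72 mm above the counter. 33 mm from the pivot; it stands off the end of the board at tasting_board -x when shut and goes round towards tasting_board -y
- catch_pivot (a point): pivot of the catch, at x -78, y 58, z 54 mm of tasting_board; the catch's bar is 9 mm wide and 3 mm thick, at z 53 to 56 mm
- honey: glass jar of honey standing behind the board, 71 mm in diameter, 110 mm high, origin under its foot; not to be disturbed
- jam: glass jar of red jam standing behind the board, 75 mm in diameter, 112 mm high, origin under its foot; not to be disturbed
- drum_cheese: pale drum cheese, 63 mm in diameter, 72 mm high, origin under its foot; not to be disturbed
- price_stand: black price card on a weighted stand, card 75 mm wide, 106 mm high, foot 42 mm in diameter, origin under its foot; not to be disturbed
- ash_cheese: pale grey truncated pyramid cheese, 57x63x54 mm, origin under its foot; not to be disturbed

How it is judged:
On the way, in this order (a step that is already met when the one before it is completed fails the run):
1. the catch is turned clear while the top half is still shut (value of joint catch above 1.2 rad and value of joint leaf below 0.15 rad), for 0.2 s.
2. the top half is turned past upright (value of joint leaf above 1.7 rad), for 0.1 s.
At the end, for the whole second after the job is handed in: The top half lies flat on the far side of the spine (within 3 degrees) and is at rest, the catch is clear (past 1.2 rad), and the bottom half stands level within 25 mm of where it stood (value of joint leaf above 3.09 rad and velocity of joint leaf between -0.1 and 0.1 rad/s and value of joint catch above 1.2 rad and distance of each of tasting_board, catch_pivot from where it was at the start of the episode below 0.025 m and angle between tasting_board's own z axis and vertical below 0.03 rad and linear speed of tasting_board below 0.01 m/s); the robot touches nothing.
It fails at once if the top half slams down (value of joint leaf above 2.4 rad and velocity of joint leaf above 3 rad/s).
It fails at once if the board is lifted or tipped (height (world z) of tasting_board above 0.012 m or angle between tasting_board's own z axis and vertical above 0.12 rad).
It fails at once if the board is shoved out of place (distance of any of tasting_board, catch_pivot from where it was at the start of the episode above 0.035 m).
It fails at once if the top half or the catch is gripped or forced instead of pushed lightly ((value of joint leaf below 2.9 rad and contact force between the fingers and leaf above 25 N) or contact force between the fingers and leaf above 60 N or contact force between the fingers and catch above 25 N).
It fails at once if a jar, a cheese or the price stand is disturbed (distance of any of honey, jam, drum_cheese, price_stand, ash_cheese from where it was at the start of the episode above 0.02 m).
It also fails if it takes over 58 s, if anything falls off the work surface, if the arm or the gripper's body presses on something with over 40 N, if the wrist force passes 120 N, or if a joint passes its speed limit or range.

## Working session

There is one attempt and no reset: what is moved stays moved. The work goes in short steps, Python scripts to look and compute and a tool call to move; the robot and the scene stay as the last step left them, time stands still between calls to the robot, and variables do not carry over. Pictures are saved under pics/ and viewed, at most 10 in all, crops included, and the job is handed in when it is done.

Besides the shell and the picture viewer there is one more tool, called as a command line: name --pt "numbers of a row" for each row, then --argument value for the rest. jog_arm: Moves the arm, as the interface text tells. Shift numbers are shares of 0.25 m and turn numbers shares of pi/2 rad, none past 1 either way. Its arguments: {"type":"object","properties":{"increments":{"type":"array"},"force":{"type":"number"}},"required":["increments"]}

```bash
mkdir -p pics
python3 - <<'E'
from station import manip
import cv2
for n in("scene","side"):
    im=manip.capture(n); cv2.imwrite(f"pics/{n}0.png",im[:,:,::-1])
    print(n,manip.calibration(n))
print(manip.read_state()); print(manip.calibration("wrist"))
E
```

```text
scene {'K': array([[455.11280466,   0.        , 315.66249343],
       [  0.        , 455.11280466, 239.6017887 ],
       [  0.        ,   0.        ,   1.        ]]), 'world_to_cam': array([[ 0.43895423, -0.89834892, -0.01698236,  0.02425143],
       [-0.58966062, -0.27375794, -0.75984008,  0.49089953],
       [ 0.67795246,  0.34354884, -0.64988818,  0.38441194],
       [ 0.        ,  0.        ,  0.        ,  1.        ]])}
side {'K': array([[500.91915962,   0.        , 314.48810944],
       [  0.        , 500.91915962, 241.63561909],
       [  0.        ,   0.        ,   1.        ]]), 'world_to_cam': array([[ 0.97193007, -0.23498481,  0.01157944, -0.4774354 ],
       [-0.09801376, -0.44915988, -0.88805896,  0.25443054],
       [ 0.21388138,  0.86199626, -0.45958373,  0.60110499],
       [ 0.        ,  0.        ,  0.        ,  1.        ]])}
{'clock': 0.1, 'joint_positions': array([ 1.00989042e+00,  1.58986073e-01,  1.59812212e+00,  9.95608120e-06,
        1.38622548e+00, -2.10095266e-01]), 'joint_velocities': array([ 1.75556373e-04, -1.95580210e-03, -1.77311560e-03, -1.49577204e-
[... 297 characters left out ...]
+00]), 'wrist_force': array([-0.4715662 , -0.34804377, -0.00244829]), 'ft_torque': array([-0.0441064 , -0.04027545,  0.0770086 ]), 'grasp_force': 0.0, 'gripper_width': 0.08524437079579492}
{'K': array([[331.26874167,   0.        , 318.81749832],
       [  0.        , 331.26874167, 244.96783553],
       [  0.        ,   0.        ,   1.        ]]), 'mount': array([[ 7.16415589e-04, -9.65436006e-01, -2.60639222e-01,
         6.61047941e-02],
       [ 9.99999590e-01,  8.35806857e-04, -3.47233765e-04,
        -1.13177930e-03],
       [ 5.53076029e-04, -2.60638867e-01,  9.65436210e-01,
        -1.42356123e-01],
       [ 0.00000000e+00,  0.00000000e+00,  0.00000000e+00,
         1.00000000e+00]])}
```

View pics/scene0.png

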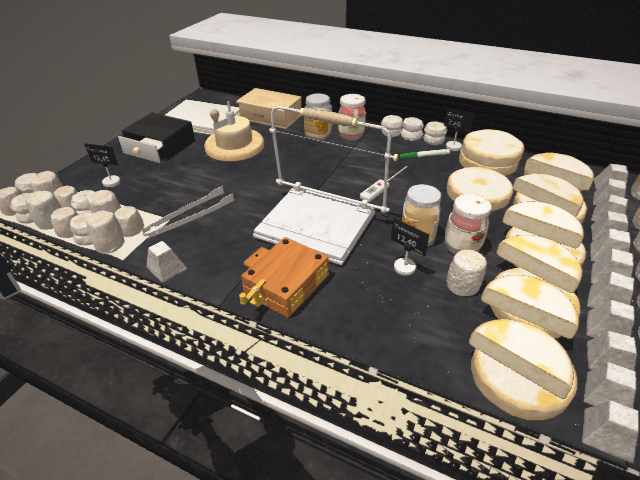

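View pics/side0.png

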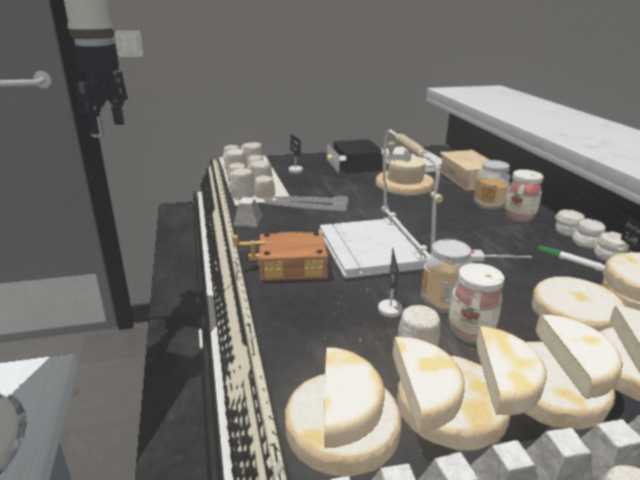

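The scene view shows the board at about (287,275), with the catch at (253,293) and the tongue towards upper left (252,255). In the side view it is at (292,257), with the hinge side facing the camera. I'll enlarge both.

Run:
```python
import cv2,numpy as np
a=cv2.imread("pics/scene0.png")[225:325,225:345]; b=cv2.imread("pics/side0.png")[220:290,220:340]
cv2.imwrite("pics/c1.png",cv2.resize(a,None,fx=6,fy=6,interpolation=2)[:600,:800])
cv2.imwrite("pics/c2.png",cv2.resize(b,None,fx=6,fy=6,interpolation=2))
```

```text
(no output)
```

View pics/c1.png

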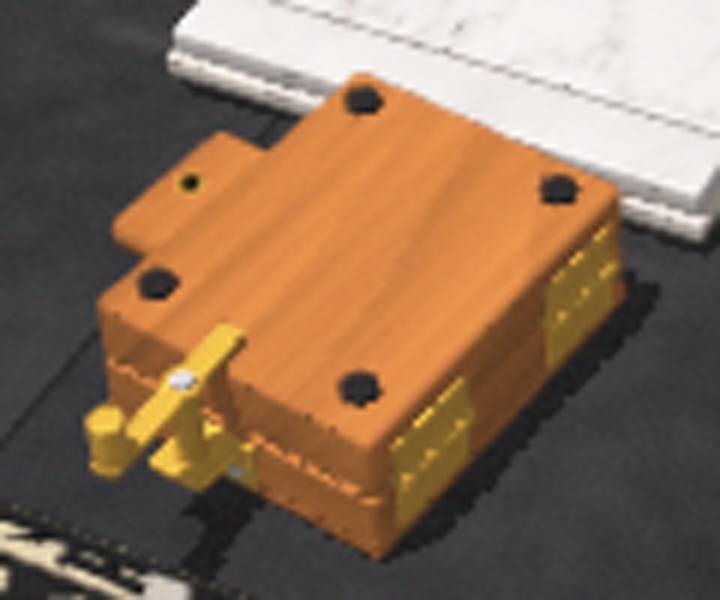

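View pics/c2.png

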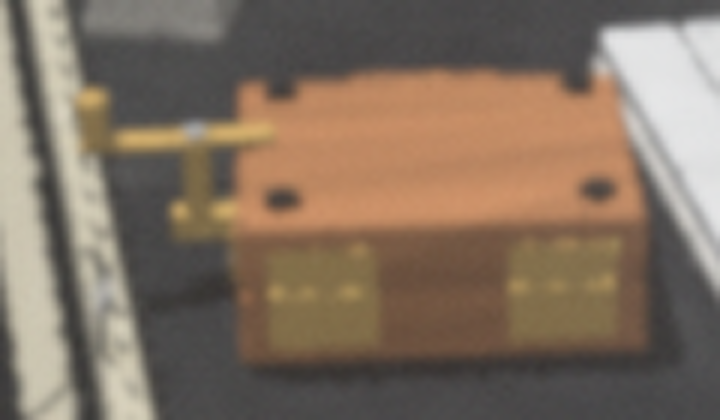

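```bash
cat > h.py <<'E'
import numpy as np,cv2
from scipy.optimize import least_squares
from station import manip
def proj(n,P):
    c=manip.calibration(n); T=c["world_to_cam"]; q=np.atleast_2d(P)@T[:3,:3].T+T[:3,3]; q=q@c["K"].T
    return q[:,:2]/q[:,2:]
def b2w(p,P):
    c,s=np.cos(p[2]),np.sin(p[2]); P=np.atleast_2d(P)
    return P@np.array([[c,-s,0],[s,c,0],[0,0,1]]).T+[p[0],p[1],0]
def solve1(n,pix,z):  # world point on plane z
    return least_squares(lambda q:(proj(n,[q[0],q[1],z])-pix).ravel(),[.5,.2]).x
E
python3 - <<'E'
from h import *
S=[(-65,105,55,102,308),(65,105,55,358,75),(65,1,55,618,190),(-65,1,55,375,447),(-65,1,0,380,558),(28,135,40,220,132),(-28,135,40,113,225),(-78,58,57,181,380)]
D=[(-65,1,55,240,233),(65,1,55,645,215),(65,1,0,648,350),(-65,1,0,243,360),(-78,58,57,195,130)]
S,D=np.array(S,float),np.array(D,float)
us=(S[:,3:]+.5)/6-.5+225; ud=(D[:,3:]+.5)/6-.5+220
f=lambda p:np.r_[(proj("scene",b2w(p,S[:,:3]/1e3))-us).ravel(),(proj("side",b2w(p,D[:,:3]/1e3))-ud).ravel()]
r=least_squares(f,[.45,.1,0],loss="soft_l1"); p=r.x; print(p,np.round(f(p).reshape(-1,2),1).tolist())
np.save("p.npy",p)
ks=(np.array([103,412])+.5)/6-.5+225; kd=(np.array([93,95])+.5)/6-.5+220
for n,k in(("scene",ks),("side",kd)):
    w=solve1(n,k,.072); piv=b2w(p,[-.078,.058,.054])[0]
    d=np.r_[w-piv[:2]]; a=np.arctan2(d[1],d[0])-p[2]
    print(n,w,piv,np.linalg.norm(d),"catch",(a-np.pi)%(2*np.pi))
for nm,n,px,z in(("honey","scene",(422,190),.11),("jam","scene",(470,203),.112),("stand","scene",(404,268),0),("drum","scene",(467,258),.072),("ash","scene",(160,246),.054),("slabcorner","scene",(253,238),.02),("slabc2","scene",(345,260),.02),("rim","scene",(180,278),0),("rim2","scene",(370,370),0),("rimfoot","scene",(250,370),0)):
    w=solve1(n,px,z); c,s=np.cos(p[2]),np.sin(p[2]); d=w-p[:2]; print(nm,w,"local",c*d[0]+s*d[1],-s*d[0]+c*d[1])
E
```

```text
[ 0.51944836  0.29088047 -0.1412613 ] [[-1.2, -1.6], [0.4, -2.3], [2.0, -1.8], [0.3, -0.7], [1.3, 2.1], [0.1, -1.1], [-1.0, -0.0], [1.2, 0.7], [-1.5, -2.9], [0.3, -2.4], [-0.9, -0.0], [-0.9, 1.1], [-0.6, -0.5]]
scene [0.42013728 0.36619463] [0.45039123 0.35928451 0.054     ] 0.031033065766472807 catch 6.1998948394344175
side [0.41944981 0.3593141 ] [0.45039123 0.35928451 0.054     ] 0.03094144285853497 catch 0.14030503477152
honey [0.77747748 0.17104677] local 0.2723305724438689 -0.0823116327256456
jam [0.76995631 0.07649286] local 0.2781967440159289 -0.17698263013290094
stand [0.66436578 0.15941315] local 0.16198347136475139 -0.10975459001692217
drum [0.66088084 0.05122485] local 0.17376528429571986 -0.21735589659142282
ash [0.46987601 0.5865711 ] local -0.09070943269307949 0.2857659331755431
slabcorner [0.5977945  0.46208404] local 0.05346166881492566 0.18052875855200587
slabc2 [0.61685148 0.26483741] local 0.1000995645261863 -0.01207006779260194
rim [0.45544431 0.54124288] local -0.0986155351487567 0.23885734266942715
rim2 [0.42055844 0.13724117] local -0.0762737179018403 -0.16603183477141525
rimfoot [0.33926348 0.30846413] local -0.180865731546316 -0.007960068551640272
```

```bash
cat >> h.py <<'E'
from scipy.spatial.transform import Rotation as Ro
Z=lambda a:Ro.from_euler('z',a); Y=lambda a:Ro.from_euler('y',a)
def toolR(phi,yaw): # x up-perp, z forward-down, for push along board -y
    return Z(yaw-np.pi/2)*Ro.from_euler('x',np.pi)*Y(np.pi/2-phi)
def incr(p0,R0,p1,R1):
    return np.round(R0.inv().apply(np.array(p1)-p0)/.25,3),np.round((R0.inv()*R1).as_rotvec()/(np.pi/2),3)
def now():
    s=manip.read_state(); return s,np.array(s["position"]),Ro.from_euler('xyz',s["orientation"])
E
python3 - <<'E'
from h import *
p=np.load("p.npy")
for name,ly,z,phi,dy in [("s",.125,.012,50,0),("m",0,.16,50,0),("e",-.125,.04,50,0),("e60",-.125,.04,65,0),("e65",-.125,.04,65,.5),("m+",0,.16,50,.3),("e-",-.125,.04,65,-.5)]:
    R=toolR(np.radians(phi),p[2]+dy); t=b2w(p,[0,ly,z])[0]
    w=t-.2*R.as_matrix()[:,2]; q1=np.arctan2(w[1],w[0])
    for psi in(1.5,1.9):
        M=(Y(-psi)*Z(-q1)*R*Z(-np.pi/2)).as_euler('ZYZ')
        if M[1]<0:M=M+[np.pi,0,np.pi]
        print(name,t.round(3),w.round(3),q1.round(2),psi,M.round(2))
# knob push plan
piv=[-.078,.058]
for s in(-.05,-.023,0,.012,.016):
    q=np.array(piv)+np.array([-1,-1])/2**.5*.0285+np.array([1,-1])/2**.5*s; print(s,b2w(p,[*q,.061])[0].round(4))
E
```

```text
s [0.537 0.415 0.012] [0.555 0.542 0.165] 0.77 1.5 [-0.49  2.17 -2.4 ]
s [0.537 0.415 0.012] [0.555 0.542 0.165] 0.77 1.9 [-0.42  1.81 -2.21]
m [0.519 0.291 0.16 ] [0.538 0.418 0.313] 0.66 1.5 [-0.55  2.11 -2.51]
m [0.519 0.291 0.16 ] [0.538 0.418 0.313] 0.66 1.9 [-0.47  1.76 -2.3 ]
e [0.502 0.167 0.04 ] [0.52  0.294 0.193] 0.52 1.5 [-0.6   2.03 -2.65]
e [0.502 0.167 0.04 ] [0.52  0.294 0.193] 0.52 1.9 [-0.54  1.69 -2.43]
e60 [0.502 0.167 0.04 ] [0.514 0.251 0.221] 0.45 1.5 [-0.38  1.88 -2.62]
e60 [0.502 0.167 0.04 ] [0.514 0.251 0.221] 0.45 1.9 [-0.36  1.5  -2.47]
e65 [0.502 0.167 0.04 ] [0.472 0.246 0.221] 0.48 1.5 [-0.44  1.69 -3.06]
e65 [0.502 0.167 0.04 ] [0.472 0.246 0.221] 0.48 1.9 [-0.45  1.32 -2.89]
m+ [0.519 0.291 0.16 ] [0.499 0.418 0.313] 0.7 1.5 [-0.64  1.96 -2.76]
m+ [0.519 0.291 0.16 ] [0.499 0.418 0.313] 0.7 1.9 [-0.59  1.63 -2.52]
e- [0.502 0.167 0.04 ] [0.552 0.235 0.221] 0.4 1.5 [-0.24  2.01 -2.16]
e- [0.502 0.167 0.04 ] [0.552 0.235 0.221] 0.4 1.9 [-0.21  1.62 -2.07]
-0.05 [0.3976 0.3822 0.061 ]
-0.023 [0.4138 0.3606 0.061 ]
0 [0.4276 0.3422 0.061 ]
0.012 [0.4348 0.3326 0.061 ]
0.016 [0.4372 0.3294 0.061 ]
```

jog_arm --pt "0 0 0 0 0 0.0732 0" --pt "0 0 0 0 0 0.0732 0" --pt "0 0 0 0 0 0.0732 0" --pt "0 0 0 0 0 0.0732 0" --pt "0 0 0 0 0 0.0732 0" --pt "-0.135 0.0375 0.057 0 0 0 0" --pt "-0.135 0.0375 0.057 0 0 0 0" --pt "-0.135 0.0375 0.057 0 0 0 0" --pt "-0.135 0.0375 0.057 0 0 0 0" --pt "-0.135 0.0375 0.057 0 0 0 0" --pt "-0.135 0.0375 0.057 0 0 0 0" --pt "-0.135 0.0375 0.057 0 0 0 0" --force 20

```text
clock: 1.1
position: [0.3929, 0.3892, 0.1305]
orientation: [-3.141, -0.0, 2.216]
wrist_force: [0.6, 0.3, -0.5]
gripper_width: -0.0001
grasp_force: 0.0
```

```bash
cat > push.py <<'E'
from h import *
p=np.load("p.npy"); s,P,R=now(); print(s["clock"],P.round(4),s["joint_positions"].round(2),s["gripper_width"],s["wrist_force"].round(1))
Rt=Z(2.215)*Ro.from_euler('x',np.pi)
for q in(-.055,-.038,0,.007,.01):
    l=np.array([-.078,.058])+np.array([-1,-1])/2**.5*.0285+np.array([1,-1])/2**.5*q
    print(q,*incr(P,R,b2w(p,[*l,.061])[0],Rt))
m=manip.capture("side"); cv2.imwrite("pics/s1.png",cv2.resize(m[60:290,120:380],None,fx=2.5,fy=2.5)[:,:,::-1])
E
python3 push.py
```

```text
1.1 [0.3929 0.3892 0.1305] [ 0.56  0.2   1.76  0.    1.18 -0.08] -7.425301903102205e-05 [ 0.6  0.3 -0.5]
-0.055 [-0.014 -0.002  0.278] [-0.    -0.     0.001]
-0.038 [-0.082 -0.002  0.278] [-0.    -0.     0.001]
0 [-0.234 -0.002  0.278] [-0.    -0.     0.001]
0.007 [-0.262 -0.002  0.278] [-0.    -0.     0.001]
0.01 [-0.274 -0.002  0.278] [-0.    -0.     0.001]
```

View pics/s1.png

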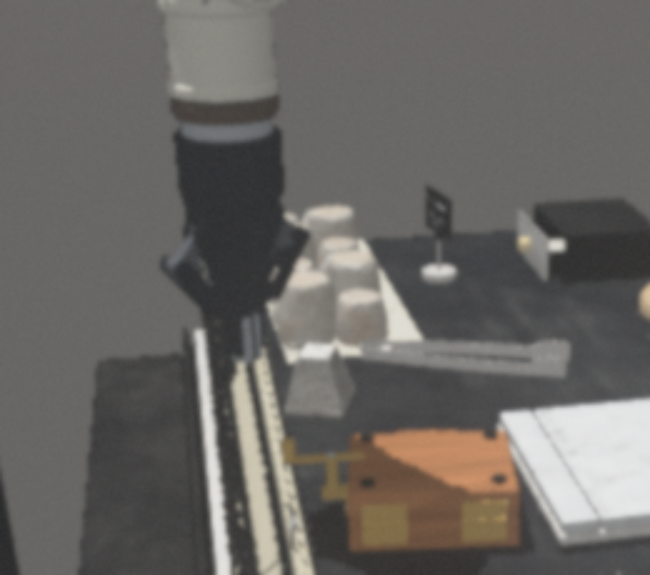

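The shut gripper hangs behind and above the knob, which is at (288,448) in this picture, and nothing is in its way. I'll lower it and push.

jog_arm --pt "0 0 0.14 0 0 0 0" --pt "0 0 0.1 0 0 0 0" --pt "0 0 0.038 0 0 0 0" --pt "-0.03 0 0 0 0 0 0" --pt "-0.02 0 0 0 0 0 0" --pt "-0.02 0 0 0 0 0 0" --pt "-0.02 0 0 0 0 0 0" --pt "-0.02 0 0 0 0 0 0" --pt "-0.02 0 0 0 0 0 0" --pt "-0.02 0 0 0 0 0 0" --pt "-0.02 0 0 0 0 0 0"

```text
clock: 2.07
position: [0.4183, 0.3564, 0.0625]
orientation: [3.141, 0.0, 2.216]
wrist_force: [-0.9, 0.5, 0.7]
gripper_width: -0.0001
grasp_force: 0.5
```

jog_arm --pt "-0.02 0 0 0 0 0 0" --pt "-0.02 0 0 0 0 0 0" --pt "-0.02 0 0 0 0 0 0" --pt "-0.01 0 0 0 0 0 0" --pt "-0.01 0 0 0 0 0 0" --pt "0 0 0 0 0 0 0"

```text
clock: 2.57
position: [0.4302, 0.3404, 0.0621]
orientation: [3.141, 0.0, 2.216]
wrist_force: [0.2, -0.6, -0.2]
gripper_width: -0.0002
grasp_force: 0.0
```

Run:
```python
from h import *
s,P,R=now(); print(P,s["wrist_force"])
m=manip.capture("scene")[215:325,215:345]; n=manip.capture("side")[190:290,200:340]
a=cv2.resize(m,None,fx=3,fy=3,interpolation=2); b=cv2.resize(n,(392,330),interpolation=2)
cv2.imwrite("pics/s2.png",np.hstack([a,b])[:,:,::-1])
```

```text
[0.43015958 0.34035559 0.06214307] [ 0.19846953 -0.62808505 -0.23468907]
```

View pics/s2.png

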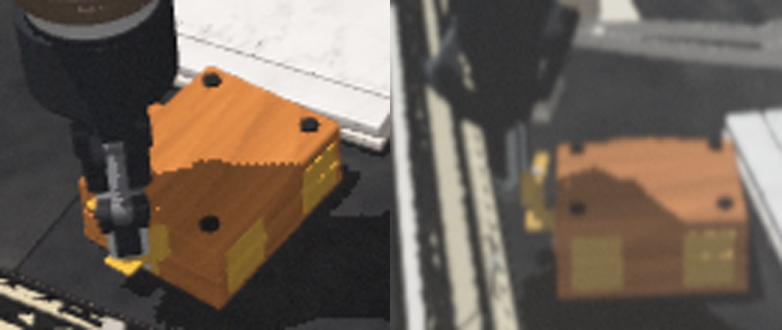

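The catch has come round most of the way: in the side view (right half) the knob is at (540,160), just beyond the fingertip. I'll push a little more, then back off and look.

jog_arm --pt "-0.01 0 0 0 0 0 0" --pt "-0.01 0 0 0 0 0 0" --pt "-0.005 0 0 0 0 0 0" --pt "0 0 0 0 0 0 0"

```text
clock: 3.0
position: [0.4333, 0.3359, 0.0621]
orientation: [-3.142, -0.001, 2.216]
wrist_force: [-1.8, 2.4, 0.1]
gripper_width: -0.0002
grasp_force: 1.5
```

jog_arm --pt "-0.008 0 0 0 0 0 0" --pt "0 0 0 0 0 0 0"

```text
clock: 3.17
position: [0.4342, 0.3342, 0.062]
orientation: [-3.141, -0.001, 2.216]
wrist_force: [-3.9, 3.5, 1.7]
gripper_width: -0.0003
grasp_force: 2.2
```

jog_arm --pt "0.05 0 -0.05 0 0 0 0" --pt "0.1 0 -0.1 0 0 0 0" --pt "0.1 0 -0.12 0 0 0 0" --pt "0.1 0 -0.12 0 0 0 0" --pt "0 0 0 0 0 0 0"

```text
clock: 3.58
position: [0.383, 0.4093, 0.1677]
orientation: [3.129, -0.0, 2.22]
wrist_force: [1.5, 0.9, 1.7]
gripper_width: -0.0005
grasp_force: 0.0
```

Run:
```python
from h import *
s,P,R=now(); print(P,s["wrist_force"])
m=manip.capture("scene")[215:325,215:345]; n=manip.capture("side")[190:290,200:340]
a=cv2.resize(m,None,fx=3,fy=3,interpolation=2); b=cv2.resize(n,(392,330),interpolation=2)
cv2.imwrite("pics/s3.png",np.hstack([a,b])[:,:,::-1])
```

```text
[0.38299082 0.4093135  0.16766968] [1.53552038 0.94457441 1.66337972]
```

View pics/s3.png

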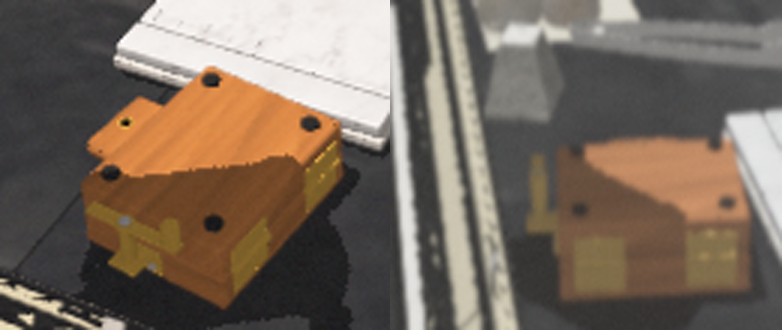

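Both views show the catch lying along the end of the board with its knob towards the spine, at (172,235) in the scene half. It is clear of the top half, and the board hasn't moved. Next I'll turn the tool for the tongue.

jog_arm --pt "0 0 -0.03 0 0 -0.079 0" --pt "0 0 -0.03 0 0 -0.079 0" --pt "0 0 -0.03 0 0 -0.079 0" --pt "0 0 -0.03 0 0 -0.079 0" --pt "0 0 -0.03 0 0 -0.079 0" --pt "0 0 -0.03 0 0 -0.079 0" --pt "0 0 -0.03 0 0 -0.079 0" --pt "0 0 -0.03 0 0 -0.079 0" --pt "0 0 -0.03 0 0 -0.079 0" --pt "0 0 -0.03 0 0 -0.079 0" --pt "0 0 -0.03 0 0 -0.079 0" --pt "0 0 -0.03 0 0 -0.079 0"

```text
clock: 4.68
position: [0.3819, 0.4027, 0.2482]
orientation: [-3.14, -0.003, -2.573]
wrist_force: [0.1, 0.4, -0.6]
gripper_width: -0.0002
grasp_force: 0.0
```

jog_arm --pt "0 0 0 0 0 -0.079 0" --pt "0 0 0 0 0 -0.079 0" --pt "0 0 0 0 0 -0.079 0" --pt "0 0 0 0 0 -0.079 0" --pt "0 0 0 0 0 -0.079 0" --pt "0 0 0 0 0 -0.079 0" --pt "0 0 0 0 0 -0.078 0" --pt "0 0 0 0 0 0 0"

```text
clock: 5.35
position: [0.382, 0.4028, 0.248]
orientation: [3.14, -0.003, -1.709]
wrist_force: [-0.1, 0.5, 0.0]
gripper_width: 0.0001
grasp_force: 0.0
```

```bash
cat >> h.py <<'E'
p=np.load("p.npy"); X0=-.008; H=.011
def tip(theta,phi=50,k=.008,lift=0):  # commanded TCP (world) so that upper finger edge carries the tongue at leaf angle theta (deg); local y,z
    t,f=np.radians(theta),np.radians(phi); e=lambda a:np.array([np.cos(a),np.sin(a)])
    C=.135*e(t)-k*e(f) if theta<phi else .127*e(t)
    q=C-H*np.array([-np.sin(f),np.cos(f)])
    return b2w(p,[X0,q[0],q[1]+.0275+lift])[0]
def st():
    s,P,R=now(); c,sn=np.cos(p[2]),np.sin(p[2]); d=P-[p[0],p[1],0]
    print(s["clock"],"local",np.round([c*d[0]+sn*d[1],-sn*d[0]+c*d[1],d[2]],4),"q",s["joint_positions"].round(2),"F",s["wrist_force"].round(1)); return s,P,R
E
python3 - <<'E'
from h import *
s,P,R=st()
Rt=toolR(np.radians(50),p[2])
print(incr(P,R,b2w(p,[X0,.2,.12])[0],Rt))
R1=Rt
pts=[b2w(p,[X0,.2,.12])[0],b2w(p,[X0,.175,.020])[0],tip(0),tip(10)]
for a,b in zip(pts,pts[1:]): print(b,incr(a,Rt,b,Rt))
for nm,px in(("post",(282,185)),("post2",(388,210))):
    w=solve1("scene",px,.03); d=w-p[:2]; c,sn=np.cos(p[2]),np.sin(p[2]); print(nm,c*d[0]+sn*d[1],-sn*d[0]+c*d[1])
E
```

```text
5.35 local [-0.1519  0.0914  0.248 ] q [ 0.59  0.1   1.63 -0.    1.42 -2.41] F [-0.1  0.5  0. ]
(array([-0.434, -0.577,  0.51 ]), array([0.   , 0.443, 0.002]))
[0.53616664 0.46526366 0.02      ] (array([-0.181,  0.   ,  0.371]), array([0., 0., 0.]))
[0.53099735 0.42891357 0.01430098] (array([ 0.098, -0.   ,  0.112]), array([0., 0., 0.]))
[0.53070859 0.42688305 0.03774348] (array([ 0.067,  0.   , -0.067]), array([0., 0., 0.]))
post 0.22955560697682328 0.23918585437587894
post2 0.27648398354362386 -0.013002094468812092
```

jog_arm --pt "-0.0723 -0.0962 0.03 0 0 0 0" --pt "-0.0723 -0.0962 0.03 0 0 0 0" --pt "-0.0723 -0.0962 0.03 0 0 0 0" --pt "-0.0723 -0.0962 0.03 0 0 0 0" --pt "-0.0723 -0.0962 0.03 0 0 0 0" --pt "-0.0723 -0.0962 0.03 0 0 0 0" --pt "0 0 0 0 0.0738 0 0" --pt "0 0 0 0 0.0738 0 0" --pt "0 0 0 0 0.0738 0 0" --pt "0 0 0 0 0.0738 0 0" --pt "0 0 0 0 0.0738 0 0" --pt "0 0 0 0 0.0738 0 0"

```text
clock: 6.35
position: [0.5401, 0.4908, 0.2044]
orientation: [-3.138, -0.692, -1.717]
wrist_force: [2.1, 0.5, -0.1]
gripper_width: -0.0001
grasp_force: 0.0
```

Run:
```python
from h import *
s,P,R=st()
Rt=toolR(np.radians(50),p[2])
print((R.inv()*Rt).as_rotvec())
q=b2w(p,[X0,.175,.060])[0];print(incr(P,R,q,Rt)); q2=b2w(p,[X0,.160,.0145])[0]; print(incr(q,Rt,q2,Rt),incr(q2,Rt,tip(0),Rt))
```

```text
6.35 local [-0.0077  0.2009  0.2044] q [ 0.74  1.2   0.28 -0.51  2.17 -2.44] F [ 2.1  0.5 -0.1]
[-0.00053286  0.00639131 -0.00371989]
(array([-0.289,  0.003,  0.511]), array([-0.   ,  0.004, -0.002]))
(array([-0.071, -0.   ,  0.178]), array([0., 0., 0.])) (array([ 0.066, -0.   ,  0.056]), array([0., 0., 0.]))
```

jog_arm --pt "-0.0578 0.0006 0.102 0 0 0 0" --pt "-0.0578 0.0006 0.102 0 0 0 0" --pt "-0.0578 0.0006 0.102 0 0 0 0" --pt "-0.0578 0.0006 0.102 0 0 0 0" --pt "-0.0578 0.0006 0.102 0 0 0 0" --pt "0 0 0 0 0 0 0"

```text
clock: 6.85
position: [0.5333, 0.4627, 0.0511]
orientation: [3.131, -0.697, -1.707]
wrist_force: [-1.7, -0.8, -3.4]
gripper_width: -0.0
grasp_force: 0.0
```

jog_arm --pt "-0.024 0 0.06 0 0 0 0" --pt "-0.024 0 0.06 0 0 0 0" --pt "-0.023 0 0.058 0 0 0 0" --pt "0 0 0 0 0 0 0"

```text
clock: 7.18
position: [0.5333, 0.4505, 0.0119]
orientation: [3.139, -0.69, -1.711]
wrist_force: [-0.9, -0.5, -0.2]
gripper_width: -0.0002
grasp_force: 0.0
```

Run:
```python
from h import *
s,P,R=st()
Rt=toolR(np.radians(50),p[2])
print((R.inv()*Rt).as_rotvec(),incr(P,R,tip(0),Rt))
m=manip.capture("scene")[175:325,195:345]; n=manip.capture("side")[140:290,230:380]
a=cv2.resize(m,(400,400),interpolation=2); b=cv2.resize(n,(400,400),interpolation=2)
cv2.imwrite("pics/s4.png",np.hstack([a,b])[:,:,::-1])
```

```text
7.1833 local [-0.0087  0.16    0.0119] q [ 0.71  1.2   0.65 -0.44  1.82 -2.28] F [-0.9 -0.5 -0.2]
[0.00217575 0.00793227 0.00073187] (array([ 0.073, -0.003,  0.048]), array([0.001, 0.005, 0.   ]))
```

View pics/s4.png

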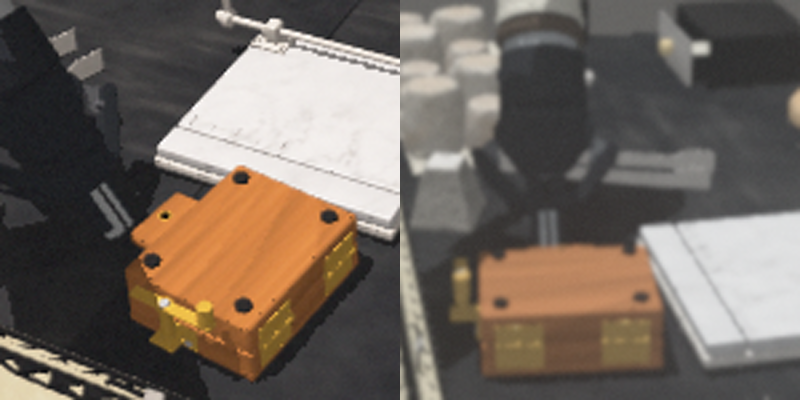

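The catch is clear and the fingertip is just outside the tongue, a little towards the catch end. I'll shift about 5 mm along the spine and slide under.

jog_arm --pt "0 -0.02 0 0 0 0 0" --pt "0.025 0 0.021 0 0 0 0" --pt "0.025 0 0.021 0 0 0 0" --pt "0.023 0 0.019 0 0 0 0" --pt "0 0 0 0 0 0 0"

```text
clock: 7.7
position: [0.5372, 0.4282, 0.0162]
orientation: [-3.139, -0.684, -1.713]
wrist_force: [1.0, -0.7, -0.5]
gripper_width: 0.0002
grasp_force: 0.0
```

```bash
sed -i 's/X0=-.008/X0=-.004/' h.py
python3 - <<'E'
from h import *
s,P,R=st(); Rt=toolR(np.radians(50),p[2])
a=P
for t in range(6,185,6):
    b=tip(t); print(t,incr(a,Rt,b,Rt)[0]); a=b
E
```

```text
7.7 local [-0.0018  0.1385  0.0162] q [ 0.69  1.14  0.75 -0.45  1.77 -2.28] F [ 1.  -0.7 -0.5]
6 [ 0.034  0.009 -0.035]
12 [ 0.043  0.    -0.037]
18 [ 0.046  0.    -0.032]
24 [ 0.049 -0.    -0.027]
30 [ 0.052 -0.    -0.022]
36 [ 0.054  0.    -0.017]
42 [ 0.055 -0.    -0.011]
48 [ 0.056  0.    -0.005]
54 [ 0.054 -0.     0.001]
60 [0.053 0.    0.006]
66 [ 0.052 -0.     0.012]
72 [ 0.05  -0.     0.017]
78 [0.048 0.    0.022]
84 [ 0.046 -0.     0.027]
90 [0.042 0.    0.032]
96 [ 0.039 -0.     0.036]
102 [0.035 0.    0.04 ]
108 [ 0.03  -0.     0.044]
114 [ 0.026 -0.     0.047]
120 [0.021 0.    0.049]
126 [ 0.016 -0.     0.051]
132 [ 0.01  -0.     0.052]
138 [0.005 0.    0.053]
144 [-0.001  0.     0.053]
150 [-0.006  0.     0.053]
156 [-0.012 -0.     0.052]
162 [-0.017 -0.     0.05 ]
168 [-0.022  0.     0.048]
174 [-0.027 -0.     0.046]
180 [-0.032  0.     0.042]
```

jog_arm --pt "0.017 0 -0.017 0 0 0 0" --pt "0.017 0 -0.018 0 0 0 0" --pt "0.021 0 -0.018 0 0 0 0" --pt "0.022 0 -0.019 0 0 0 0" --pt "0.023 0 -0.016 0 0 0 0" --pt "0.023 0 -0.016 0 0 0 0" --pt "0.024 0 -0.014 0 0 0 0" --pt "0.025 0 -0.013 0 0 0 0" --pt "0 0 0 0 0 0 0"

```text
clock: 8.45
position: [0.5348, 0.4163, 0.0698]
orientation: [-3.139, -0.684, -1.712]
wrist_force: [-0.4, 0.4, 0.5]
gripper_width: -0.0
grasp_force: 0.2
```

Run:
```python
from h import *
s,P,R=st(); print(incr(P,R,tip(24),toolR(np.radians(50),p[2])))
m=manip.capture("scene")[175:325,195:345]; n=manip.capture("side")[140:290,230:380]
a=cv2.resize(m,(400,400),interpolation=2); b=cv2.resize(n,(400,400),interpolation=2)
cv2.imwrite("pics/s5.png",np.hstack([a,b])[:,:,::-1])
```

```text
8.45 local [-0.0025  0.1263  0.0698] q [ 0.68  1.04  0.81 -0.46  1.8  -2.31] F [-0.4  0.4  0.5]
(array([-0.002,  0.006,  0.001]), array([-0.002,  0.009, -0.   ]))
```

View pics/s5.png

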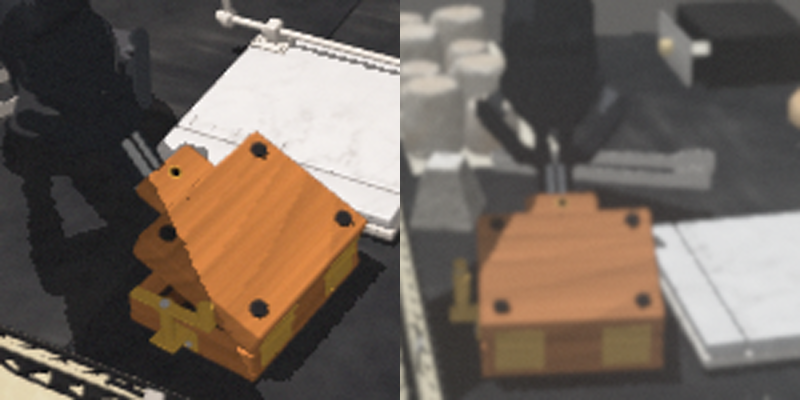

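The top half is lifting cleanly, at about 24°. The finger is under the tongue at (558,185) in the side half. I'll keep going.

jog_arm --pt "0.05 0 -0.02 0 0 0 0" --pt "0.054 0 -0.017 0 0 0 0" --pt "0.055 0 -0.011 0 0 0 0" --pt "0.056 0 -0.005 0 0 0 0" --pt "0.054 0 0.001 0 0 0 0" --pt "0.053 0 0.006 0 0 0 0" --pt "0.052 0 0.012 0 0 0 0" --pt "0.05 0 0.017 0 0 0 0" --pt "0.048 0 0.022 0 0 0 0" --pt "0 0 0 0 0 0 0"

```text
clock: 9.38
position: [0.5214, 0.3228, 0.1415]
orientation: [3.142, -0.687, -1.712]
wrist_force: [-1.1, 0.6, 0.4]
gripper_width: -0.0001
grasp_force: 0.0
```

Run:
```python
from h import *
s,P,R=st(); print(incr(P,R,tip(78),toolR(np.radians(50),p[2])))
m=manip.capture("scene")[175:325,195:345]; n=manip.capture("side")[140:290,230:380]
a=cv2.resize(m,(400,400),interpolation=2); b=cv2.resize(n,(400,400),interpolation=2)
cv2.imwrite("pics/s6.png",np.hstack([a,b])[:,:,::-1])
```

```text
9.3833 local [-0.0026  0.0319  0.1415] q [ 0.59  0.75  1.13 -0.5   1.74 -2.37] F [-1.1  0.6  0.4]
(array([-0.001,  0.006, -0.017]), array([ 0.   ,  0.007, -0.   ]))
```

View pics/s6.png

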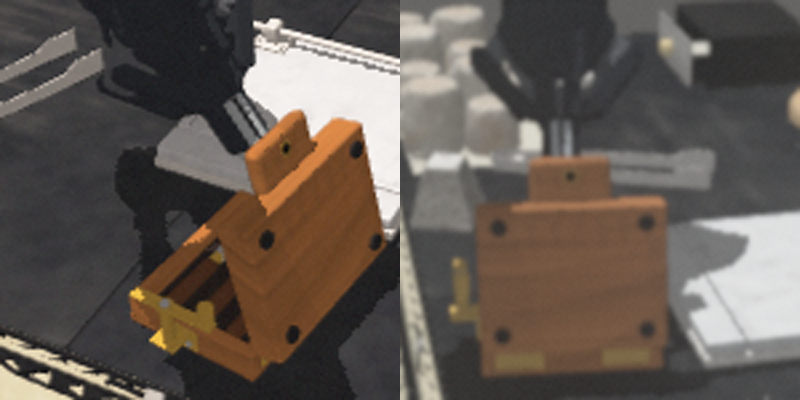

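The top half is about 75° up, with the finger squarely behind the tongue. I'll go on over the top.

jog_arm --pt "0.046 0 0.022 0 0 0 0" --pt "0.042 0 0.03 0 0 0 0" --pt "0.039 0 0.034 0 0 0 0" --pt "0.035 0 0.038 0 0 0 0" --pt "0.03 0 0.044 0 0 0 0" --pt "0.026 0 0.047 0 0 0 0" --pt "0.021 0 0.049 0 0 0 0" --pt "0.016 0 0.051 0 0 0 0" --pt "0 0 0 0 0 0 0"

```text
clock: 10.23
position: [0.5064, 0.225, 0.1181]
orientation: [3.137, -0.689, -1.708]
wrist_force: [-0.3, 0.8, -1.8]
gripper_width: 0.0002
grasp_force: 0.0
```

Run:
```python
from h import *
s,P,R=st(); Rt=toolR(np.radians(50),p[2]); print(incr(P,R,tip(126),Rt))
a=P
for t in (132,138,144,150,156,162,168,174,180): b=tip(t); print(t,incr(a,Rt,b,Rt)[0]); a=b
m=manip.capture("side")
```

```text
10.2333 local [-0.0036 -0.0671  0.1181] q [ 0.48  0.6   1.41 -0.54  1.58 -2.4 ] F [-0.3  0.8 -1.8]
(array([ 0.01 ,  0.002, -0.018]), array([0.001, 0.006, 0.002]))
132 [0.021 0.002 0.034]
138 [0.005 0.    0.053]
144 [-0.001  0.     0.053]
150 [-0.006  0.     0.053]
156 [-0.012 -0.     0.052]
162 [-0.017 -0.     0.05 ]
168 [-0.022  0.     0.048]
174 [-0.027 -0.     0.046]
180 [-0.032  0.     0.042]
```

Run:
```python
from h import *
s,P,R=now(); f=np.radians(50)
def tipD(t,r):
    a=np.radians(t); D=r*np.array([np.cos(a),np.sin(a)]); q=D+H*np.array([-np.sin(f),np.cos(f)])
    return b2w(p,[-.0036,q[0],q[1]+.0275])[0]
a=P
for t,b in [(133,tip(133)),(138,tip(138))]+[(t,tipD(t,r)) for t,r in zip(range(142,183,4),np.linspace(.106,.118,11))]:
    print(t,incr(a,R,b,R)[0]); a=b
```

```text
133 [0.024 0.003 0.048]
138 [ 0.004 -0.     0.044]
142 [ 0.004 -0.002  0.032]
146 [ 0.003 -0.     0.03 ]
150 [ 0.001 -0.     0.03 ]
154 [-0.001 -0.     0.031]
158 [-0.004 -0.     0.031]
162 [-0.006 -0.     0.031]
166 [-0.008 -0.     0.031]
170 [-0.01 -0.    0.03]
174 [-0.013 -0.     0.03 ]
178 [-0.015 -0.     0.029]
182 [-0.017 -0.     0.028]
```

jog_arm --pt "0.012 0 0.024 0 0 0 0" --pt "0.012 0 0.024 0 0 0 0" --pt "0.004 0 0.044 0 0 0 0" --pt "0.004 0 0.032 0 0 0 0" --pt "0.003 0 0.03 0 0 0 0" --pt "0.001 0 0.03 0 0 0 0" --pt "-0.001 0 0.031 0 0 0 0" --pt "-0.004 0 0.031 0 0 0 0" --pt "-0.006 0 0.031 0 0 0 0" --pt "0 0 0 0 0 0 0"

```text
clock: 11.12
position: [0.4997, 0.177, 0.0686]
orientation: [3.138, -0.687, -1.709]
wrist_force: [-0.1, -0.4, -0.5]
gripper_width: 0.0002
grasp_force: 0.0
```

jog_arm --pt "-0.008 0 0.031 0 0 0 0" --pt "-0.01 0 0.03 0 0 0 0" --pt "-0.013 0 0.03 0 0 0 0" --pt "0 0 0 0 0 0 0"

```text
clock: 11.45
position: [0.4984, 0.169, 0.0459]
orientation: [3.138, -0.687, -1.708]
wrist_force: [-0.4, -0.5, 0.2]
gripper_width: -0.0001
grasp_force: 0.0
```

Run:
```python
from h import *
s,P,R=st()
```

```text
11.45 local [-0.0036 -0.1237  0.0459] q [ 0.41  0.62  1.55 -0.58  1.41 -2.37] F [-0.4 -0.5  0.2]
```

jog_arm --pt "-0.0065 0 0.0077 0 0 0 0" --pt "-0.0065 0 0.0077 0 0 0 0" --pt "-0.0065 0 0.0077 0 0 0 0" --pt "-0.0065 0 0.0077 0 0 0 0" --pt "0 0 0 0 0 0 0"

```text
clock: 11.87
position: [0.4996, 0.17, 0.0373]
orientation: [3.141, -0.686, -1.71]
wrist_force: [-0.7, 0.0, -0.6]
gripper_width: 0.0002
grasp_force: 0.0
```

jog_arm --pt "-0.003 0 0.0036 0 0 0 0" --pt "0 0 0 0 0 0 0"

```text
clock: 12.03
position: [0.4998, 0.17, 0.0365]
orientation: [-3.142, -0.686, -1.71]
wrist_force: [0.6, -0.7, -0.3]
gripper_width: -0.0001
grasp_force: 0.0
```

jog_arm --pt "-0.003 0 0.0036 0 0 0 0" --pt "0 0 0 0 0 0 0"

```text
clock: 12.2
position: [0.4998, 0.17, 0.0354]
orientation: [-3.141, -0.686, -1.71]
wrist_force: [0.9, 0.6, 0.3]
gripper_width: -0.0
grasp_force: 0.0
```

jog_arm --pt "-0.003 0 0.0036 0 0 0 0" --pt "-0.003 0 0.0036 0 0 0 0" --pt "0 0 0 0 0 0 0"

```text
clock: 12.45
position: [0.4996, 0.1699, 0.0329]
orientation: [3.141, -0.686, -1.71]
wrist_force: [-0.5, -0.1, 0.0]
gripper_width: 0.0001
grasp_force: 0.0
```

jog_arm --pt "-0.003 0 0.0036 0 0 0 0" --pt "-0.003 0 0.0036 0 0 0 0" --pt "0 0 0 0 0 0 0"

```text
clock: 12.7
position: [0.4999, 0.17, 0.0319]
orientation: [-3.141, -0.687, -1.711]
wrist_force: [-2.6, -0.3, 6.0]
gripper_width: 0.0002
grasp_force: 3.2
```

jog_arm --pt "-0.003 0 0.0036 0 0 0 0" --pt "0 0 0 0 0 0 0"

```text
clock: 12.87
position: [0.4999, 0.1699, 0.0318]
orientation: [-3.141, -0.688, -1.712]
wrist_force: [-4.8, 0.2, 12.5]
gripper_width: -0.0002
grasp_force: 5.9
```

The push stalled with 12.5 N upward, so the top half is seated. I'll lift off and retreat upward.

jog_arm --pt "0.013 0 -0.0155 0 0 0 0" --pt "0.05 0 -0.06 0 0 0 0" --pt "0.09 0 -0.11 0 0 0 0" --pt "0.1 0 -0.12 0 0 0 0" --pt "0.1 0 -0.12 0 0 0 0" --pt "0.1 0 -0.12 0 0 0 0" --pt "0 0 -0.14 0 0 0 0" --pt "0 0 0 0 0 0 0" --pt "0 0 0 0 0 0 0"

```text
clock: 13.62
position: [0.5037, 0.1918, 0.2358]
orientation: [-3.136, -0.683, -1.712]
wrist_force: [-0.7, 0.7, -0.5]
gripper_width: 0.0
grasp_force: 0.0
```

Run:
```python
from h import *
s,P,R=st()
for n in("scene","side"):
    m=manip.capture(n); m0=cv2.imread(f"pics/{n}0.png")[:,:,::-1]
    cv2.imwrite(f"pics/{n}_end.png",m[:,:,::-1])
    for nm,l in [("slate ctr",[0,-.055,.027]),("free edge in",[0,-.101,.027]),("tongue",[0,-.125,.0275]),("beyond",[0,-.145,.0]),("tongue L",[-.024,-.130,.0275]),("tongue R",[.024,-.130,.0275]),("side L",[-.061,-.098,.027]),("side R",[.061,-.098,.027]),("bottom wood",[0,.101,.027]),("knob",[-.078,.025,.068])]:
        u,v=proj(n,b2w(p,l))[0].round().astype(int); print(n,nm,(u,v),m[v-1:v+2,u-1:u+2].mean((0,1)).round())
    # static objects: mean diff around boxes
    for nm,(x,y,w,h) in dict(scene=dict(honey=(400,183,42,50),jam=(447,193,45,60),stand=(390,222,40,55),drum=(446,248,42,50),ash=(145,240,42,42)),side=dict(honey=(422,238,45,70),jam=(450,262,54,80),stand=(378,245,26,75),drum=(398,304,42,45),ash=(234,196,30,30)))[n].items():
        print(n,nm,cv2.absdiff(m[y:y+h,x:x+w],np.ascontiguousarray(m0[y:y+h,x:x+w])).mean().round(1))
```

```text
13.6167 local [-0.0016 -0.1003  0.2358] q [ 0.44  0.41  1.42 -0.56  1.7  -2.52] F [-0.7  0.7 -0.5]
scene slate ctr (np.int64(336), np.int64(299)) [27. 27. 29.]
scene free edge in (np.int64(359), np.int64(310)) [109.  68.  38.]
scene tongue (np.int64(372), np.int64(316)) [89. 63. 31.]
scene beyond (np.int64(381), np.int64(332)) [53. 52. 54.]
scene tongue L (np.int64(367), np.int64(327)) [111.  70.  38.]
scene tongue R (np.int64(381), np.int64(308)) [196. 121.  64.]
scene side L (np.int64(339), np.int64(334)) [109.  68.  37.]
scene side R (np.int64(375), np.int64(288)) [115.  72.  41.]
scene bottom wood (np.int64(267), np.int64(265)) [211. 131.  69.]
scene knob (np.int64(271), np.int64(292)) [192. 151.  60.]
scene honey 1.2
scene jam 1.1
scene stand 1.8
scene drum 1.2
scene ash 1.3
side slate ctr (np.int64(295), np.int64(283)) [51. 49. 47.]
side free edge in (np.int64(296), np.int64(297)) [99. 75. 59.]
side tongue (np.int64(297), np.int64(305)) [100.  79.  59.]
side beyond (np.int64(298), np.int64(325)) [59. 56. 55.]
side tongue L (np.int64(283), np.int64(307)) [102.  77.  60.]
side tongue R (np.int64(312), np.int64(306)) [137. 100.  74.]
side side L (np.int64(261), np.int64(298)) [88. 74. 65.]
side side R (np.int64(331), np.int64(294)) [103.  79.  62.]
side bottom wood (np.int64(290), np.int64(243)) [116.  93.  79.]
side knob (np.int64(251), np.int64(244)) [179. 152. 102.]
side honey 2.1
side jam 1.8
side stand 4.7
side drum 2.2
side ash 2.1
```

The pixel checks agree with the model: slate up, tongue lying flat, knob at the clear position, and the other objects unmoved. I'm handing in.

```bash
python3 -c "
from station import manip
print(manip.finish_job())"
```

```text
the job is handed in; nothing more can be done
None
```

I turned the catch to its stop and laid the top half down on the far side of the spine. In the final images the slate is up, the bottom half looks unmoved and the jars, cheeses and price stand are undisturbed; I handed the job in at about 14 s and no verdict came back.

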